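Stack the empty tote on the filled one

TASK

Stack the empty stack-nest tote squarely on top of the identical tote that holds the weights and the cork: its ends must be turned opposite to those of the lower tote, so that its feet stand level on the lower tote's end tongues instead of dropping into the gaps and nesting onto the contents. Set it down gently and let go; leave the filled tote where it stands and leave the plain tray alone.

Things in the scene. Friction and masses are not known exactly. Their poses are not given: they have to be found in the camera images.
- stack_tote_mid (a point): Empty loose stack-nest tote, grey plastic, 0.13 kg, 124 (x) x 56 (y) x 50 mm high, upright on the table; point at its centre, 25 mm above its underside, z up, x towards its rear. Its two long sides have flat upright rim walls, 28 to 50 mm above the underside, 56 mm apart over the outsides: pinch there across the width. Bottom feet at both ends reach 60 mm from the centre along x.
- stack_tote_front (a point): Middle of the one tongue (14 x 22 mm, on top) at the empty tote's front, 55 mm from its centre along -x; same axes. Front: one middle tongue, open corners, a foot under each corner. Rear (+x): two corner tongues, 18 mm gap between, one 12 mm foot under the gap. To face right it must turn 30 to 140 degrees counter-clockwise seen from above.
- base_tote_mid (a point): Filled loose tote, same shape and axes (front tongue at -x), about 0.65 kg, two brass weights and a cork in it, below 36 mm; point at its centre, 25 mm above its underside. Left of the others, front towards the robot. A tote put on it the same way round nests only 30 to 35 mm higher; with its front over this one's rear, its feet stand on the tongues and it sits 50 mm higher.
- plain_tray_mid (a point): Bystander: plain straight-walled empty grey tray, 110 (x) x 56 (y) x 40 mm high, no tongues, gaps or feet; point at its centre, 20 mm above its underside. It and the empty tote swap places from run to run.
Mind the look-alikes: they are no part of the job. What is shaped like the part that bears stack_tote_mid but green is not meant.

How it is judged:
At the end, for the whole second after the job is handed in: The empty tote stands level (within 4 degrees) on the filled tote with its front over the filled tote's rear, 50 mm higher (within 4 mm) than it, centred on it within 15 mm and lined up with it within 11 degrees (x of stack_tote_front in the frame of base_tote_mid above 0.03 m and z of stack_tote_mid in the frame of base_tote_mid between 0.046 and 0.054 m and horizontal distance between stack_tote_mid and base_tote_mid below 0.015 m and angle between the x axis of stack_tote_mid and the x axis of base_tote_mid, either way round below 0.2 rad and angle between each of stack_tote_mid, base_tote_mid's own z axis and vertical below 0.07 rad); the robot touches nothing.
It fails at once if the filled tote is shifted by more than 30 mm (distance of base_tote_mid from where it was at the start of the episode above 0.03 m).
It fails at once if the plain tray is moved by more than 30 mm (distance of plain_tray_mid from where it was at the start of the episode above 0.03 m).
It fails at once if the tote is dropped or rammed onto the filled one (more than 50 N between them) (contact force between stack_tote and base_tote above 50 N).
It also fails if it takes over 29 s, if anything falls off the work surface, if the arm or the gripper's body presses on something with over 40 N, if the wrist force passes 120 N, or if a joint passes its speed limit or range.

ROBOT

A 6-joint arm with a two-finger parallel gripper is mounted at the origin on a cart in front of the work surface, level with it; the furniture and walls round the work are solid. World frame = base frame: x ahead of the robot, y to its left, z up, the work surface at z = 0. Lengths are in m, angles in rad, forces in N, time in s.
With the tool pointing down it reaches from about 0.25 to 0.725 m from the base axis. Payload 4 kg.
Tool frame: the origin (TCP) lies on the centre line of the jaws, within the pads' length; the fingertips stand arm.finger_overhang ahead of it and the grasp point (between the pads) is the TCP (arm.finger_overhang is the distance from the TCP to the fingertips, in m); x points along the fingers, y is the direction in which the jaws open and shut, and the axes are right-handed (so a half turn about x gives the same grasp; the last joint's range is limited). The gripper opens to 85 mm and grips with 20 to 120 N. Pads are 22 mm wide; open, the fingers measure 114 mm over their backs; the gripper's body (76 mm by 85 mm) begins 54 mm behind the grasp point. The pads swing forward as they close: fully open they stand 13 mm farther back than shut.
Start: joints at [1.291, 0.241, 0.005, 1.335, 0, 1.571], TCP at [0.138, 0.481, 0.25] pointing down, gripper open.
Joint ranges: [-2.72, 2.72], [-1.05, 1.87], [-1.09, 1.28], [-1.99, 2.15], [-1.42, 1.44], [-3.14, 3.14]. Speed limits (rad/s): [2.79, 2.79, 3.14, 3.14, 3.14, 3.14].

INTERFACE

Orientations are given as a unit quaternion [x, y, z, w].
In Python, from plant import arm gives the robot as it stands.
- The arm moves only by the shell command python3 -m handwheel 'ROWS' [OPENING] [FORCE]. ROWS is JSON, a list of rows, each a list of 4 numbers: the shift along the tool's x, y, z in mm, then the turn about the tool's x in rad. In form: [[x, y, z, turn], ...]. A call has 1 to 10 rows; each row is the pose to reach, as a shift and turn from the pose commanded when the call began, along the tool's axes at that moment; what a row does not reach only later rows make up. A row lasts 1/8 s, in which the tool goes at most 62.5 mm and 10.7 degrees, less where a joint would pass 70% of its speed; a pose out of reach is approached as far as the arm can. A call with a gripper value outside its range is refused whole. OPENING is the opening in per cent of the stroke, from 0 (shut) to 100 (fully open), set as the call begins (- or left out, the last holds). The fingers move at their own pace and stop on an object; FORCE is the grip in N (left out, the last holds). Time passes only in rows, so rows that repeat a pose let the fingers close. It gives the time, the measured TCP pose, the force and the opening at its end, in the units of the state.
- arm.get_obs(): the state, without advancing time (a new reading comes with each control period).
- arm.capture(name): name is "side" or "top"; returns a dict with "img" (480x640x3 uint8, red, green, blue), "fov_y" (degrees; the focal length in pixels is half the picture's height over the tangent of half this angle, whatever the lens; pixels are square), "cx", "cy" (the principal point, pixels), "distortion" ([k1, k2, p1, p2, k3] as OpenCV has them; the pictures are not rectified), "rvec" (rotation vector, rad) and "tvec" (3), from world to camera coordinates, as OpenCV has them. Camera axes: x right, y down, z forward; pixel columns grow to the right and rows downward; lengths in m; the calibration is good to about 2 mm. A picture is of the moment at which its call begins. There is no depth.
- arm.hand_in(): hands the job in, once; it reports no verdict.
The state is a dict: "time_s": time; "qpos": joint angles; "qvel": joint speeds; "tau": joint torques, N m; "position": TCP position; "ee_rot": TCP orientation; "wrist_force": force on the tool from outside, world axes, zero at the start; "wrist_torque": the same for the moment, N m; "finger_gap": finger opening in m.
Only numpy, scipy, OpenCV 4.12 (cv2) and the standard library are available. Lean on these libraries where they do the work, as an engineer would, in place of code of your own. Each camera call takes 0.05 s, during which the arm holds its last target. There are 200 camera calls.

## Working session

There is one attempt and no reset: what is moved stays moved. The work goes in short steps, Python scripts to look and compute and a shell command to move; the robot and the scene stay as the last step left them, time stands still between calls to the robot, and variables do not carry over. Pictures are saved under pics/ and viewed, about 8 in all and at most 12, crops included, and the job is handed in when it is done.

```bash
mkdir -p pics; ls; cat > h.py <<'E'
import numpy as np,cv2,sys,pickle
from plant import arm
from scipy.spatial.transform import Rotation as R
def cap(name,fn=None):
    c=arm.capture(name)
    if fn: cv2.imwrite('pics/'+fn,c['img'][:,:,::-1])
    pickle.dump(c,open(name+'.pkl','wb')); return c
def load(name): return pickle.load(open(name+'.pkl','rb'))
def K(c):
    f=240/np.tan(np.radians(c['fov_y'])/2); return np.array([[f,0,c['cx']],[0,f,c['cy']],[0,0,1.]])
def ray(c,uv):
    p=cv2.undistortPoints(np.array(uv,float).reshape(-1,1,2),K(c),np.array(c['distortion'],float)).reshape(-1,2)
    Rm=cv2.Rodrigues(np.array(c['rvec'],float))[0]; o=-Rm.T@np.array(c['tvec'],float).ravel()
    return o,np.c_[p,np.ones(len(p))]@Rm
def at(c,uv,z):
    o,d=ray(c,uv); return o+d*((z-o[2])/d[:,2:3])
def proj(c,P):
    return cv2.projectPoints(np.array(P,float).reshape(-1,1,3),np.array(c['rvec'],float),np.array(c['tvec'],float),K(c),np.array(c['distortion'],float))[0].reshape(-1,2)
E
python3 - <<'E'
from h import *
for n in('top','side'):
    c=cap(n,n+'0.png'); o,_=ray(c,[[320,240]]); print(n,o,at(c,[[320,240]],0),c['fov_y'])
o=arm.get_obs(); print(o['time_s'],o['position'],R.from_quat(o['ee_rot']).as_matrix().round(3),o['finger_gap'],arm.finger_overhang)
E
```

```text
pics
top [ 0.49146104 -0.07782036  1.19800441] [[ 0.67691249 -0.09807607  0.        ]] 57.338161811201225
side [ 0.6207521  -1.27320087  0.71293331] [[0.68311546 0.05470153 0.        ]] 48.984695501776905
0.1 [0.13790436 0.48004372 0.24949553] [[-0.001  0.276  0.961]
 [-0.002  0.961 -0.276]
 [-1.    -0.002 -0.   ]] 0.08521117995243732 0.019
```

View pics/top0.png

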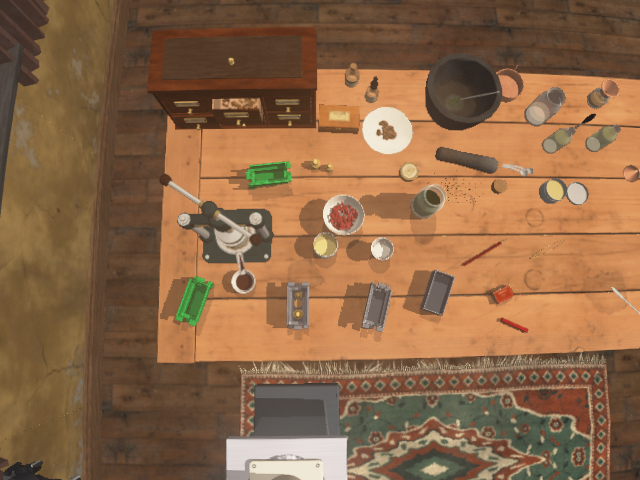

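View pics/side0.png

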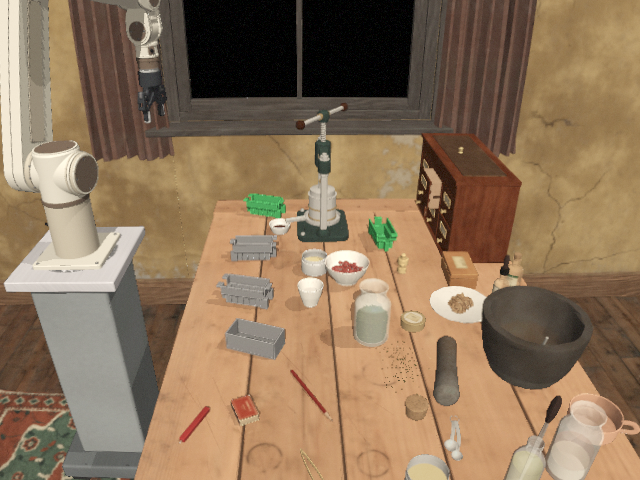

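The top view shows the filled tote at (297,305), the empty grey tote at (376,306) and the plain tray at (437,293). The green look-alikes are at (193,301) and (269,174), and they aren't meant. I'll confirm this in an enlarged crop.

```bash
python3 - <<'E'
from h import *
c=load('top'); im=c['img'][275:340,270:465,::-1]
cv2.imwrite('pics/crop1.png',cv2.resize(im,None,fx=4.1,fy=4.1,interpolation=cv2.INTER_CUBIC))
c=load('side'); im=c['img'][220:365,200:305,::-1]
cv2.imwrite('pics/crop2.png',cv2.resize(im,None,fx=4,fy=4,interpolation=cv2.INTER_CUBIC))
E
```

```text
(no output)
```

View pics/crop1.png

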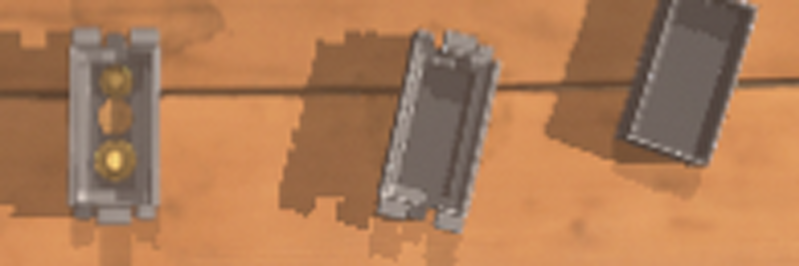

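View pics/crop2.png

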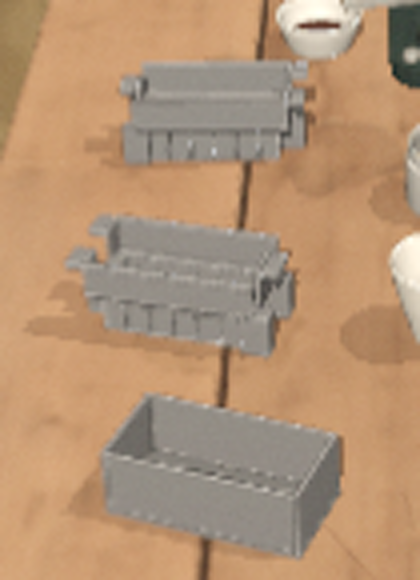

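```bash
python3 - <<'E'
from h import *
c=load('top')
for n,p in dict(base=[[72,30],[158,30],[157,218],[70,218]],empty=[[415,32],[497,52],[460,230],[378,212]]).items():
    P=at(c,np.array(p)/4.1-.4+[270,275],.048); print(n,P.mean(0),'\n',P[:,:2].round(4))
    d=(P[0]+P[1]-P[2]-P[3])[:2]; w=(P[0]+P[3]-P[1]-P[2])[:2]
    print('len',np.hypot(*d)/2,'yaw long',np.degrees(np.arctan2(d[1],d[0])),'wid',np.hypot(*w)/2,np.degrees(np.arctan2(-w[0],w[1])))
# side: check tongues
c=load('side')
print('base front tongue side',at(c,np.array([[132,84]])/4+[200,220],.048))
print('empty tongues rear',at(c,np.array([[102,224],[82,260]])/4+[200,220],.048))
E
```

```text
base [ 0.50006405 -0.03652997  0.048     ] 
 [[ 0.5595 -0.01  ]
 [ 0.5589 -0.0648]
 [ 0.4406 -0.063 ]
 [ 0.4412 -0.0083]]
len 0.11836113980643094 yaw long -0.8477449003833677 wid 0.05478465440513865 -0.6682712389793689
empty [ 0.49234756 -0.2419215   0.048     ] 
 [[ 0.5555 -0.2292]
 [ 0.5419 -0.2816]
 [ 0.4299 -0.2544]
 [ 0.4421 -0.2026]]
len 0.11583558916696227 yaw long -13.429879050147646 wid 0.05368308116126937 -13.92869152026197
base front tongue side [[ 0.44692271 -0.03523912  0.048     ]]
empty tongues rear [[ 0.44702833 -0.21053389  0.048     ]
 [ 0.439874   -0.24954143  0.048     ]]
```

The empty tote's far end has one middle tongue and its near end has two corner tongues. The base is the other way round, so a CCW turn of about 13° is enough. That differs from the "30 to 140" in the brief, so I'll recheck up close. Approaching now.

```bash
python3 -m handwheel '[[20,-149,135,0],[20,-149,135,0],[20,-149,135,0],[40,-298,270,0],[40,-298,270,0],[40,-298,270,0],[40,-298,270,0],[40,-298,270,0]]' 100 40; python3 -m handwheel '[[20,-149,135,0],[20,-149,135,0],[20,-149,135,0],[40,-298,270,0],[40,-298,270,0],[40,-298,270,0],[40,-298,270,-0.045],[40,-298,270,-0.045],[40,-298,270,-0.045]]'
python3 - <<'E'
from h import *
o=arm.get_obs(); print(o['time_s'],o['position'],R.from_quat(o['ee_rot']).as_matrix().round(3))
c=cap('top'); a=c['img'][265:350,265:475,::-1]; a=cv2.resize(a,(800,324),interpolation=cv2.INTER_CUBIC)
s=cap('side')['img'][190:330,190:330,::-1]; s=cv2.resize(s,(560,560),interpolation=cv2.INTER_CUBIC)
cv2.imwrite('pics/t1.png',a); cv2.imwrite('pics/s1.png',s)
E
```

```text
time_s: 1.1
position: [0.3154, 0.118, 0.2099]
ee_rot: [0.1, 0.7, -0.101, 0.7]
wrist_force: [0.3, 0.6, 0.4]
finger_gap: 0.0852
time_s: 2.22
position: [0.4923, -0.2396, 0.1699]
ee_rot: [0.083, 0.703, -0.082, 0.702]
wrist_force: [-0.6, -0.5, 0.2]
finger_gap: 0.0853
2.225 [ 0.49225186 -0.23964557  0.16987529] [[-0.001  0.231  0.973]
 [ 0.001  0.973 -0.231]
 [-1.     0.001 -0.002]]
```

View pics/s1.png

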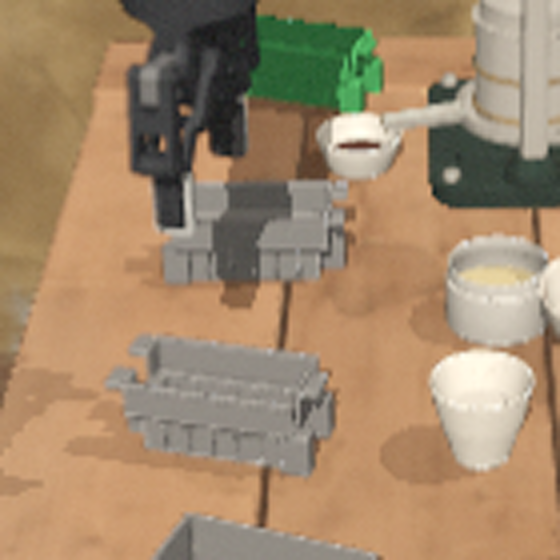

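The side view confirms it: the near end of the empty tote has two corner tongues, at (145,342) and (120,378), and the far end has one. Next: descend and grip.

```bash
python3 -m handwheel '[[50,-2,0,0],[90,-2,0,0],[115,-2,0,0],[130,-2,0,0],[130,-2,0,0],[130,-2,0,0]]' 100 35; python3 -m handwheel '[[0,0,0,0],[0,0,0,0],[0,0,0,0],[0,0,0,0],[0,0,0,0],[0,0,0,0],[0,0,0,0],[0,0,0,0]]' 40 35;  python3 -m handwheel '[[0,0,0,0],[0,0,0,0],[-15,0,0,0],[-40,0,0,0],[-80,0,0,0],[-110,0,0,0],[-110,0,0,0],[-110,0,0,0]]'
python3 - <<'E'
from h import *
o=arm.get_obs(); print(o['time_s'],o['position'],R.from_quat(o['ee_rot']).as_matrix().round(3))
a=cap('top')['img'][265:350,265:475,::-1]; a=cv2.resize(a,(800,324),interpolation=cv2.INTER_CUBIC)
s=cap('side')['img'][180:300,200:300,::-1]; s=cv2.resize(s,(500,600),interpolation=cv2.INTER_CUBIC)
cv2.imwrite('pics/t2.png',a); cv2.imwrite('pics/s2.png',s)
E
```

```text
time_s: 3.08
position: [0.493, -0.2435, 0.0417]
ee_rot: [0.082, 0.701, -0.083, 0.703]
wrist_force: [-0.4, 0.2, 0.9]
finger_gap: 0.0851
time_s: 4.08
position: [0.4928, -0.2437, 0.0415]
ee_rot: [0.083, 0.701, -0.083, 0.703]
wrist_force: [-0.2, 1.3, 5.3]
finger_gap: 0.0556
time_s: 5.08
position: [0.4913, -0.243, 0.1495]
ee_rot: [0.083, 0.703, -0.083, 0.702]
wrist_force: [0.0, -0.7, 0.1]
finger_gap: 0.0555
5.075 [ 0.49130708 -0.24301813  0.14952116] [[-0.001  0.233  0.973]
 [ 0.001  0.973 -0.233]
 [-1.     0.    -0.002]]
```

View pics/s2.png

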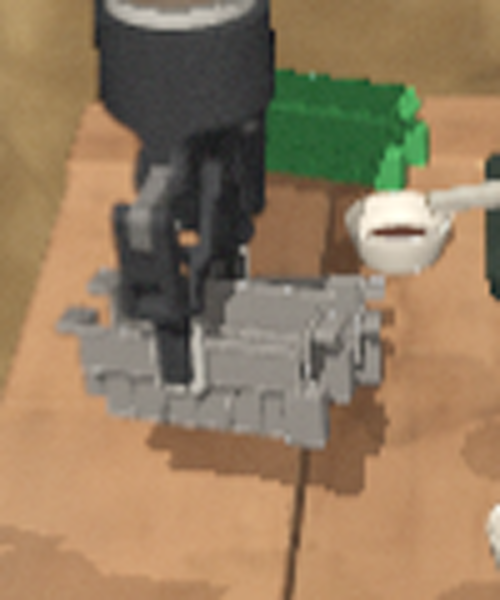

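The tote is gripped and hanging level. I'll measure where the gripper sits along its length by overlaying the expected outline.

```bash
python3 - <<'E'
from h import *
o=arm.get_obs(); T=R.from_quat(o['ee_rot']).as_matrix(); p=o['position']
ax=-T[:,2]; ax[2]=0; ax/=np.hypot(*ax[:2]); ay=np.array([-ax[1],ax[0],0]) # tote x (rear) = -tool z
print('tote yaw',np.degrees(np.arctan2(ax[1],ax[0])))
out=[]
for n,(u0,v0,w,h) in dict(side=(200,225,100,60),top=(335,260,100,75)).items():
    c=load(n); k=6 if n=='side' else 4
    im=cv2.resize(np.ascontiguousarray(c['img'][v0:v0+h,u0:u0+w,::-1]),None,fx=k,fy=k,interpolation=cv2.INTER_CUBIC)
    C=np.array([p[0],p[1],.133])
    for z in([.025,-.025] if n=='side' else [.025]):
        e=62 if z>0 else 60
        q=[C+ax*a*e/1000+ay*b*.028+[0,0,z] for a,b in((1,1),(1,-1),(-1,-1),(-1,1))]
        q=((proj(c,q)-[u0,v0]+.5)*k).astype(int)
        cv2.polylines(im,[q],True,(0,0,255) if z>0 else (255,0,0),1)
    out.append(im)
W=max(i.shape[1] for i in out)
cv2.imwrite('pics/ov.png',np.vstack([cv2.copyMakeBorder(i,0,0,0,W-i.shape[1],0) for i in out])[:600])
E
```

```text
tote yaw 166.5442861069946
```

View pics/ov.png

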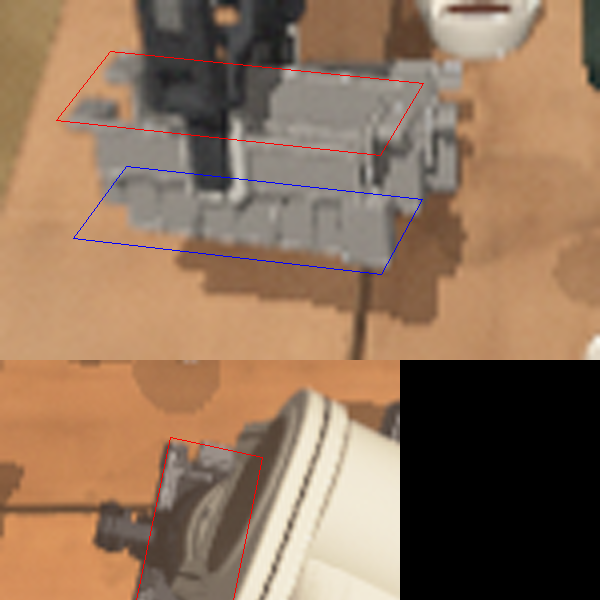

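The outline agrees within about 2–3 mm. Next: carry the tote above the filled one and turn it CCW 12.7°.

```bash
python3 -m handwheel '[[0,30,-6,-0.05],[0,80,-15,-0.1],[0,130,-25,-0.15],[0,170,-33,-0.2],[0,195,-37,-0.222],[0,201,-39,-0.222],[0,201,-39,-0.222],[0,201,-39,-0.222],[0,201,-39,-0.222]]'
cat > ov.py <<'E'
from h import *
o=arm.get_obs(); T=R.from_quat(o['ee_rot']).as_matrix(); p=o['position']
ax=-T[:,2]; ax[2]=0; ax/=np.hypot(*ax[:2]); ay=np.array([-ax[1],ax[0],0])
print(o['time_s'],p,'tote yaw',np.degrees(np.arctan2(ax[1],ax[0])),'tool y',T[:,1].round(3),'f',o['wrist_force'],o['finger_gap'])
ims=[]
for n,(u0,v0,w,h,k) in dict(side=(210,205,90,75,6),top=(255,255,90,80,4)).items():
    c=cap(n)
    im=cv2.resize(np.ascontiguousarray(c['img'][v0:v0+h,u0:u0+w,::-1]),None,fx=k,fy=k,interpolation=cv2.INTER_CUBIC); ims.append(im)
cv2.imwrite('pics/%s.png'%sys.argv[1],ims[0]); cv2.imwrite('pics/%s_t.png'%sys.argv[1],ims[1])
E
python3 ov.py p1
```

```text
time_s: 6.3
position: [0.5008, -0.0397, 0.1502]
ee_rot: [0.005, 0.707, -0.005, 0.707]
wrist_force: [-0.2, -0.0, -0.8]
finger_gap: 0.0552
6.3 [ 0.50081562 -0.03970611  0.150203  ] tote yaw 179.17215343536364 tool y [ 0.014  1.    -0.   ] f [-0.20168933 -0.04262014 -0.82278928] 0.0551859788558399
```

View pics/p1.png

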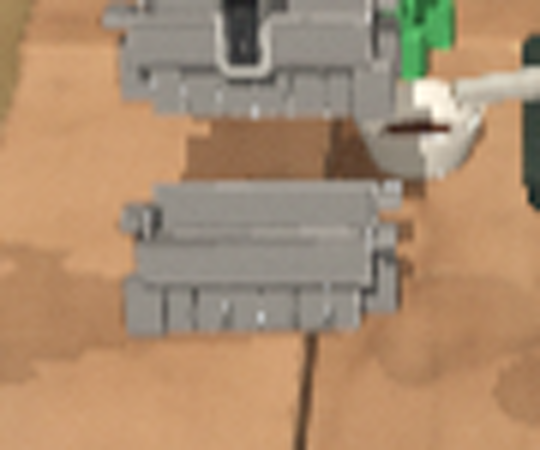

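The tote is lined up over the base: both walls are centred near column 255, with the single tongue over the base's two-tongue end. Lowering it slowly.

```bash
python3 -m handwheel '[[15,1,0,0],[30,1,0,0],[42,1,0,0],[49,1,0,0],[53,1,0,0],[53,1,0,0],[53,1,0,0]]'; python3 -m handwheel '[[1,0,0,0],[2,0,0,0],[3,0,0,0],[4,0,0,0],[4,0,0,0],[4,0,0,0]]';python3 -m handwheel '[[1,0,0,0],[1,0,0,0],[1,0,0,0]]'; python3 ov.py p2
```

```text
time_s: 7.28
position: [0.5013, -0.0378, 0.0977]
ee_rot: [0.004, 0.707, -0.005, 0.707]
wrist_force: [-0.4, 0.0, -1.0]
finger_gap: 0.0551
time_s: 8.02
position: [0.5009, -0.0378, 0.0933]
ee_rot: [0.005, 0.707, -0.005, 0.707]
wrist_force: [0.8, -0.2, -0.9]
finger_gap: 0.0555
time_s: 8.4
position: [0.5009, -0.0378, 0.0923]
ee_rot: [0.005, 0.707, -0.005, 0.707]
wrist_force: [-0.3, -0.3, -0.8]
finger_gap: 0.0553
8.4 [ 0.500853   -0.03779751  0.0922905 ] tote yaw 179.2659183509726 tool y [ 0.013  1.    -0.   ] f [-0.30974057 -0.34349558 -0.82214331] 0.05533834442932022
```

View pics/p2.png

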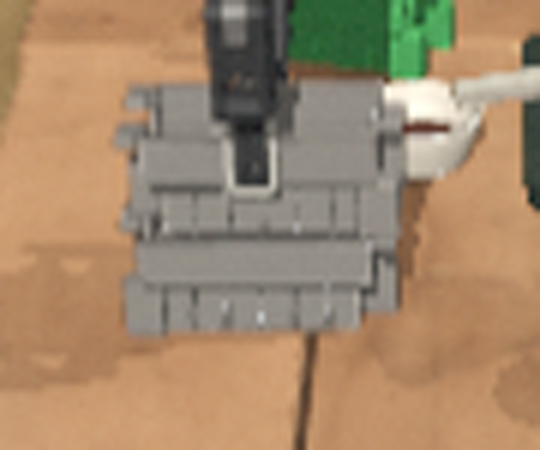

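The tote is lined up and about to touch. Lowering in 0.5–1 mm steps until there is contact force.

```bash
python3 -m handwheel '[[0.5,0,0,0],[1,0,0,0],[1,0,0,0],[1,0,0,0]]'; python3 -m handwheel '[[0.5,0,0,0],[1,0,0,0],[1,0,0,0],[1,0,0,0]]'
```

```text
time_s: 9.0
position: [0.501, -0.0378, 0.0914]
ee_rot: [0.004, 0.707, -0.005, 0.707]
wrist_force: [-0.9, -0.4, 1.1]
finger_gap: 0.0552
time_s: 9.5
position: [0.5009, -0.0378, 0.0914]
ee_rot: [0.004, 0.707, -0.005, 0.707]
wrist_force: [-3.6, 0.7, 8.7]
finger_gap: 0.0555
```

Contact is at z = 0.0914 (expected 0.0915), so the feet are on the tongues. Releasing.

```bash
python3 -m handwheel '[[-0.7,0,0,0],[-0.7,0,0,0]]'; python3 -m handwheel '[[0,0,0,0],[0,0,0,0],[0,0,0,0],[0,0,0,0],[0,0,0,0],[0,0,0,0]]' 95; python3 -m handwheel '[[-10,0,0,0],[-30,0,0,0],[-70,0,0,0],[-110,0,0,0],[-150,0,0,0],[-150,0,0,0],[-150,0,0,0]]'; python3 -m handwheel '[[0,60,0,0],[0,120,0,0],[0,180,0,0],[0,200,0,0],[0,200,0,0],[0,200,0,0]]'; python3 ov.py p3; python3 - <<'E'
from h import *
a=cv2.imread('pics/p3.png'); b=cv2.imread('pics/p3_t.png'); h=a.shape[0]
b=b[:h]; b=cv2.copyMakeBorder(b,0,h-b.shape[0],0,0,0)
cv2.imwrite('pics/fin.png',np.hstack([a[:, 90:510],b]))
E
```

```text
time_s: 9.75
position: [0.501, -0.0378, 0.0914]
ee_rot: [0.005, 0.707, -0.005, 0.707]
wrist_force: [-2.9, 1.1, 6.5]
finger_gap: 0.0555
time_s: 10.5
position: [0.5009, -0.0378, 0.091]
ee_rot: [0.005, 0.707, -0.004, 0.707]
wrist_force: [-0.5, -0.7, -0.2]
finger_gap: 0.0809
time_s: 11.38
position: [0.5007, -0.0378, 0.2411]
ee_rot: [0.005, 0.707, -0.005, 0.707]
wrist_force: [0.1, -0.1, 0.1]
finger_gap: 0.081
time_s: 12.12
position: [0.5031, 0.161, 0.2403]
ee_rot: [0.004, 0.708, -0.005, 0.707]
wrist_force: [0.6, -0.3, -0.5]
finger_gap: 0.0814
12.125 [0.50306211 0.16103772 0.24030655] tote yaw 179.2076055247934 tool y [ 0.014  1.    -0.001] f [ 0.60807019 -0.28044395 -0.46927335] 0.0813697622295865
```

View pics/fin.png

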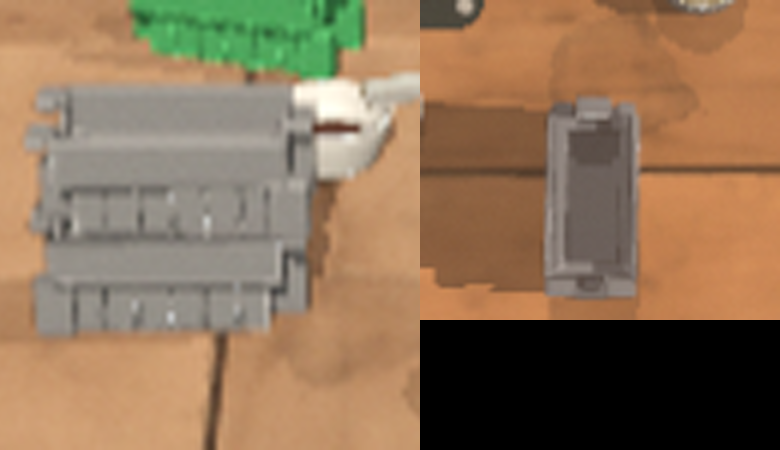

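The tote stands level and squared up on the base, with its single tongue at the far end, and the gripper is clear. Handing in.

```bash
python3 -c "
from plant import arm
print(arm.get_obs()['wrist_force']); print(arm.hand_in())"
```

```text
[ 0.28668691 -0.19423742  0.28749941]
the job is handed in; nothing more can be done
None
```

I stacked the empty tote on the filled one, front over the filled tote's rear, let go, backed the arm off and handed in at about 12 s of the 29 s allowed.

**Last checks**
- **Height:** it touched down at TCP z 91.4 mm, 49.9 mm above the grasp height, so the feet are on the tongues and it did not nest.
- **Force:** the wrist force reached about 9 N at touchdown, was near zero after release and stayed under 1 N at hand-in.
- **Position:** the last side and top views show it level, lined up and centred by eye. I did not re-measure the final pose in numbers. The jaws stayed clear of the tray and nothing looked shifted, but I did not re-measure the tray or the filled tote.

**Disagreement with the brief:** the empty tote needed only about 13° counter-clockwise, not the stated 30 to 140. Both cameras showed its single tongue already at the far end, so I went by the images.

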